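Sort the inspected gears and send the tray over the sill into the bay

ROBOT

A 6-joint arm with a two-finger parallel gripper is mounted at the origin on the work surface. World frame = base frame: x ahead of the robot, y to its left, z up, the work surface at z = 0. Lengths are in m, angles in rad, forces in N, time in s.
With the tool pointing down it reaches from about 0.35 to 0.8 m from the base axis. Payload 7.3 kg.
Tool frame: the origin (TCP) lies on the centre line of the jaws, within the pads' length; the fingertips stand 11 mm ahead of it and the grasp point (between the pads) lies 8 mm behind it; z points along the fingers, y is the line along which they close (so a half turn about z gives the same grasp; the last joint's range is limited). The gripper opens to 85 mm and grips with 20 to 120 N. Pads are 22 mm wide; open, the fingers measure 114 mm over their backs; the gripper's body (76 mm by 85 mm) begins 54 mm behind the grasp point. The pads swing forward as they close: fully open they stand 13 mm farther back than shut.
Start: joints at [-1.426, 0.342, 1.524, -0, 1.275, -0.146], TCP at [0.151, -0.503, 0.242] pointing down, gripper open.
Joint ranges: [-2.53, 2.53], [-0.77, 2.02], [0.04, 2.7], [-1, 4.14], [0.28, 2.66], [-3.11, 3.11]. Speed limits (rad/s): [2.57, 2.57, 3.14, 3.14, 3.14, 3.14].

INTERFACE

Orientations are given as a unit quaternion [x, y, z, w].
In Python, from workcell import reach, move_straight, movej, command_gripper, hold, solve_ik, read_state, get_image, camera_model, PlanningError, finish_job, search_frame, masks_of gives the robot as it stands. Calls block until the motion is done:
- reach(position, orientation): joint-space move of the TCP to a pose.
- move_straight(position, orientation=None, speed=0.15, max_force=None): straight line of the TCP; orientation=None keeps the orientation; speed is the mean speed in m/s. With max_force (N) it stops when the force on the tool has changed by that much, and returns True; else False.
- movej(angles): joint-space move.
- command_gripper(opening, force=None): finger opening in m; force is the grip in N (None keeps the last); returns when the fingers have stopped.
- hold(seconds).
- solve_ik(position, orientation): joint angles nearest the present ones, or None.
- read_state(): the state.
- get_image(name): name is "side" or "top"; returns (picture, depth): 480x640x3 uint8, red, green, blue; 480x640 float32, m along the optical axis (not along the pixel's ray), 0 where there is no reading.
- camera_model(name): a dict with "K" (3x3 intrinsics, pixels), "R" (3x3) and "t" (3): a world point X has camera coordinates R X + t. Camera axes: x right, y down, z forward; pixel columns grow to the right and rows downward; lengths in m; the calibration is good to about 2 mm. A picture is of the moment at which its call begins. camera_model takes no time and is no camera call.
A pose or a line that the arm cannot do raises PlanningError and nothing moves.
- finish_job(): hands the job in; it is judged then, once.
Trained networks look in the newest picture that a camera, given by its name, has taken for a name from the list of things; names that differ only in an ending like _2 or _b are one class to them, and where a whole thing is asked for, a point or a joint stands for the part that bears it (a point fixed in the world has none). Each returns a list of dicts, best first, with "confidence" (0 to 1); they miss things now and then, are a little off and sometimes report something else, mostly with a low value. They report only what shows in the picture. A call takes as long as a camera call.
- search_frame(name, camera): "rect" ([left, top, right, bottom] in pixels, round what is visible of it).
- masks_of(name, camera): "mask" (480x640 bool, what is visible of it) and "rect" ([left, top, right, bottom] in pixels, round what is visible of it).
The state is a dict: "time_s": time; "joint_positions": joint angles; "dq": joint speeds; "tau": joint torques, N m; "eef_pos": TCP position; "eef_rot": TCP orientation; "contact_force": force on the tool from outside, world axes, zero at the start; "torque": the same for the moment, N m; "grip_width": finger opening in m; "grip_force": force on a finger pad.
Only numpy, scipy, OpenCV 4.12 (cv2) and the standard library are available. Lean on these libraries where they do the work, as an engineer would, in place of code of your own. Each camera call takes 0.05 s, during which the arm holds its last target. There are 200 camera calls.

TASK

Sort the inspected gears on the mat: every good one (one round sticker) goes flat, hub up, into its own cell of the black tray, and every reject (strip of tape right across) into the grey box. With the good ones loaded, lift only the front of the tray, set its front edge up on the bay's raised sill and let go, then push the tray from behind (do not pull it in by its front handle) until it has dropped over the sill and sits flat in the bay with its gears, and then press the green call button fully down. Keep the tray near level, and leave the bottle, screwdriver and steel block alone.

Things in the scene. Friction and masses are not known exactly. Their poses are not given: they have to be found in the camera images.
- tray: loose black tray, 156 x 156 mm, walls 32 high and 4 thick, floor 4 thick, 0.4 to 0.6 kg; ribs 4 thick, their tops 20 above the underside, make four cells 72 mm square centred at x, y = +-38 mm. Origin: centre of the underside; x to its front (the side that enters the bay first), z up. Starts empty on the bench, its front 40 to 90 mm short of the sill, roughly square to it
- front_handle: level round steel bar 12 mm thick, 96 mm long, over the tray's front wall on a thin post at each end. Origin: middle of the bar, 64 mm above the tray's underside, 74 mm ahead of its centre; y along the bar, x to the tray's front. 26 mm clear between bar and wall top. Pinched across from above, it lets the tray swing about the bar
- rear_handle: the same bar handle over the tray's rear wall, 74 mm behind the tray's centre; axes as the tray's
- front_edge (a point): middle of the tray's lower front edge (on the underside, 78 mm ahead of its centre)
- rear_edge (a point): middle of the tray's lower rear edge (on the underside, 78 mm behind its centre)
- bay: aluminium docking bay fixed to the bench. Origin: on the bench under the middle of its entry sill; x points into the bay, z up. Sill: bar right across the mouth, 16 mm high, x -8 to 8 mm. Behind it a floor 4 mm high runs to the end stop, face at x = 180 mm; side rails 30 mm high, inner faces at y = +-86 mm, from x = -8 mm. The tray has 16 mm to spare lengthwise, 8 mm each side
- reject_box: open grey plastic box fixed to the bench, 180 x 95 x 30 mm, walls and floor 4 mm. Origin: centre of its underside; x along its length. Room for two gears side by side along x
- gear_a: white moulded nylon gear wheel lying flat, hub up: toothed disc 66 mm across and 12 mm thick, with a plain round hub 22 mm in diameter on its upper side, rising to 36 mm above the underside; 50 g. Origin: centre of the underside, z along the hub. GOOD part: it carries one small round brown sticker (17 mm) on the disc, to one side of the hub. May be absent (None).
- gear_b: white moulded nylon gear wheel lying flat, hub up: toothed disc 66 mm across and 12 mm thick, with a plain round hub 22 mm in diameter on its upper side, rising to 36 mm above the underside; 50 g. Origin: centre of the underside, z along the hub. GOOD part: it carries one small round brown sticker (17 mm) on the disc, to one side of the hub. May be absent (None).
- gear_c: white moulded nylon gear wheel lying flat, hub up: toothed disc 66 mm across and 12 mm thick, with a plain round hub 22 mm in diameter on its upper side, rising to 36 mm above the underside; 50 g. Origin: centre of the underside, z along the hub. GOOD part: it carries one small round brown sticker (17 mm) on the disc, to one side of the hub. May be absent (None).
- gear_d: white moulded nylon gear wheel lying flat, hub up: toothed disc 66 mm across and 12 mm thick, with a plain round hub 22 mm in diameter on its upper side, rising to 36 mm above the underside; 50 g. Origin: centre of the underside, z along the hub. GOOD part: it carries one small round brown sticker (17 mm) on the disc, to one side of the hub. May be absent (None).
- gear_e: white moulded nylon gear wheel lying flat, hub up: toothed disc 66 mm across and 12 mm thick, with a plain round hub 22 mm in diameter on its upper side, rising to 36 mm above the underside; 50 g. Origin: centre of the underside, z along the hub. REJECT: it carries a strip of brown tape (14 mm wide) right across the disc, seen on both sides of the hub. May be absent (None).
- gear_f: white moulded nylon gear wheel lying flat, hub up: toothed disc 66 mm across and 12 mm thick, with a plain round hub 22 mm in diameter on its upper side, rising to 36 mm above the underside; 50 g. Origin: centre of the underside, z along the hub. REJECT: it carries a strip of brown tape (14 mm wide) right across the disc, seen on both sides of the hub. May be absent (None).
- call_box: yellow control box fixed to the bench, 70 x 90 x 45 mm, with the green call button in the middle of its top. Origin: centre of its underside
- call_button (a joint): travel of the green push button on the yellow box, 0 = up, 0.006 m = fully down; springs back up; takes 5 N
- call_button_top (a point): centre of the button's round top face (36 mm wide), which is pressed straight down
- oil_bottle: bystander: bottle 48 mm thick, 120 mm tall; origin at the centre of its underside
- screwdriver: bystander: screwdriver lying on the bench; origin under its middle
- vee_block: bystander: steel vee block 70 x 45 x 40 mm; origin at the centre of its underside

How it is judged:
By the outcome, as a careful person would: the job done as asked, in the order asked, and still so for the second after the job is handed in, with the robot touching nothing.
Of gear_a, gear_b, gear_c, gear_d only 3 to 4 are there at a start; the rules pass over those that are not, and their reading is None.
Of gear_e, gear_f only 1 to 2 are there at a start; the rules pass over those that are not, and their reading is None.
At some moment in a run one of tray, gear_a, gear_b, gear_c, gear_d, gear_e, gear_f may be knocked a few centimetres aside while the robot is not near it.
Once in a run the grip may slacken for a moment while it holds something.
It also fails if it takes over 208 s, if anything falls off the work surface, if the arm or the gripper's body presses on something with over 40 N, if the wrist force passes 120 N, or if a joint passes its speed limit or range.

## Working session

There is one attempt and no reset: what is moved stays moved. The work goes in short steps, each a Python script; the robot and the scene stay as the last script left them, time stands still between calls to the robot, and variables do not carry over. Pictures are saved under pics/ and viewed, at most 14 in all, crops included, and the job is handed in when it is done.

```bash
ls; mkdir -p pics
python3 - <<'E'
from workcell import *
import cv2, numpy as np
for c in("top","side"):
    p,d=get_image(c); cv2.imwrite(f"pics/{c}0.png",p[:,:,::-1]); m=camera_model(c); print(c,m["K"].tolist(),(-m["R"].T@m["t"]).round(3),m["R"].round(2).tolist())
    for n in["tray","bay","reject_box","gear_a","gear_e","call_box","call_button_top","oil_bottle","front_handle","rear_handle"]:
        print(n,[(np.round(r["rect"]).astype(int).tolist(),round(r["confidence"],2)) for r in search_frame(n,c)])
print(read_state())
E
```

```text
pics
workcell.py
top [[531.8779738660579, 0.0, 315.3813943093453], [0.0, 531.8779738660579, 238.4499035265423], [0.0, 0.0, 1.0]] [ 0.396 -0.     1.105] [[0.0, -1.0, 0.01], [-0.98, -0.0, -0.18], [0.18, -0.01, -0.98]]
tray [([284, 265, 372, 347], 0.66)]
bay [([165, 259, 273, 360], 0.61)]
reject_box [([497, 239, 557, 325], 0.77), ([453, 224, 481, 255], 0.33)]
gear_a [([446, 272, 482, 303], 0.77), ([408, 224, 438, 258], 0.72), ([451, 315, 489, 348], 0.58)]
gear_e [([446, 272, 482, 303], 0.77), ([408, 224, 438, 258], 0.72), ([451, 315, 489, 348], 0.58)]
call_box []
call_button_top [([216, 182, 235, 196], 0.68)]
oil_bottle [([454, 312, 492, 347], 0.51)]
front_handle []
rear_handle [([358, 277, 368, 327], 0.71), ([98, 210, 138, 239], 0.55)]
side [[444.13593677126045, 0.0, 324.68332502207727], [0.0, 444.13593677126045, 242.23721094438477], [0.0, 0.0, 1.0]] [ 0.47  -0.838  0.535] [[0.99, -0.1, 0.0], [-0.05, -0.48, -0.88], [0.09, 0.87, -0.48]]
tray [([242, 232, 324, 304], 0.85)]
bay [([235, 203, 319, 256], 0.77), ([246, 229, 324, 301], 0.64)]
reject_box [([253, 393, 394, 480], 0.94), ([290, 35
[... 643 characters left out ...]
]
{'time_s': 1.1, 'joint_positions': array([-1.42599879e+00,  3.41991020e-01,  1.52411595e+00, -2.39894582e-05,
        1.27539463e+00, -1.45988973e-01]), 'dq': array([-0.00085111,  0.0005415 , -0.00050844, -0.0020125 ,  0.00030767,
        0.00058444]), 'tau': array([-5.32665690e-04, -4.33575976e+01, -2.46273440e+01, -4.35440088e-04,
        2.33953760e-04,  1.97531881e-05]), 'eef_pos': array([ 0.15054226, -0.5029645 ,  0.24232059]), 'eef_rot': array([ 9.89448500e-01,  1.44885002e-01, -1.15024565e-05,  4.55161234e-05]), 'contact_force': array([0.07620785, 0.13661775, 0.4586402 ]), 'torque': array([-0.07390516, -0.01454406, -0.0357523 ]), 'grip_force': 0.0, 'grip_width': 0.08526184836850341}
```

View pics/top0.png

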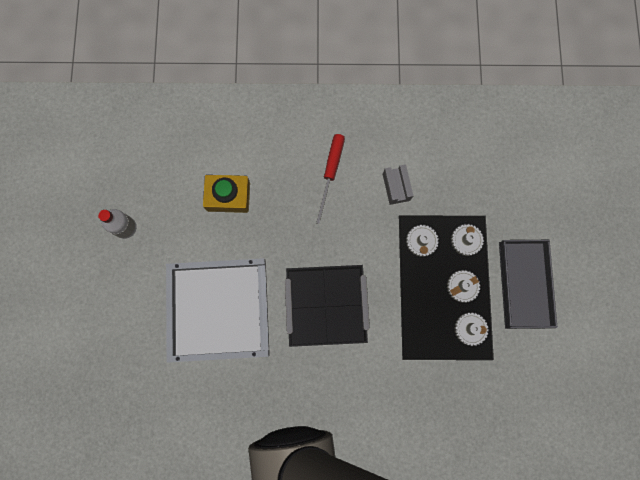

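View pics/side0.png

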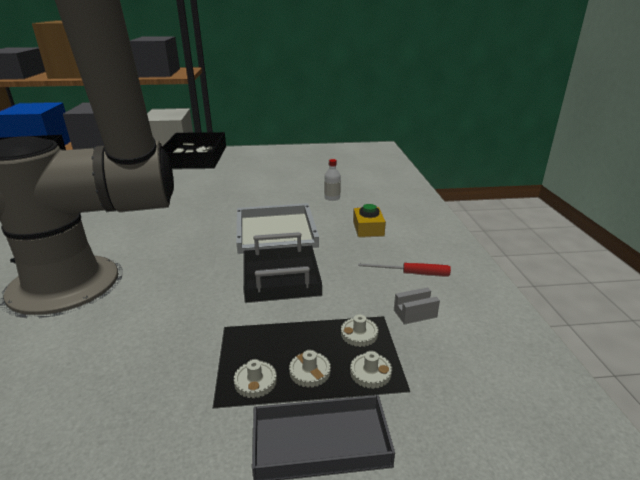

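The top view shows three good gears, with one sticker each, at (422,240), (467,239) and (472,329). One reject with tape across is at (463,286). The tray is at (326,305), the bay at (217,310) with its mouth facing the tray, the box at (527,284) and the button at (224,188).

```bash
cat > h.py <<'E'
from workcell import *
import cv2, numpy as np
def cloud(c):
    p,d=get_image(c); m=camera_model(c); v,u=np.mgrid[:480,:640]; K=m["K"]
    X=np.stack([(u-K[0][2])/K[0][0]*d,(v-K[1][2])/K[1][1]*d,d],-1)
    W=(X-m["t"])@m["R"]; W[d==0]=np.nan
    return p,W
def pix(c,P):
    m=camera_model(c); q=m["K"]@(m["R"]@np.array(P)+m["t"]); return q[:2]/q[2]
def rect(W,zr,xr,yr):
    k=(W[...,2]>zr[0])&(W[...,2]<zr[1])&(W[...,0]>xr[0])&(W[...,0]<xr[1])&(W[...,1]>yr[0])&(W[...,1]<yr[1])
    Q=W[k]; return cv2.minAreaRect((Q[:,:2]*1000).astype(np.float32)),len(Q),np.median(Q[:,2]),Q
E
python3 - <<'E'
from h import *
p,W=cloud("top"); np.save("W.npy",W)
for n,(u,v) in dict(g1=(422,240),g2=(467,239),e=(463,286),g3=(472,329),btn=(224,188),box=(527,284),tray=(326,305),bay=(217,310),bench=(380,400),bottle=(108,217),trayfront=(289,305),trayrear=(365,303)).items(): print(n,W[v,u].round(4))
for n,zr,c,r in [("g1",(.025,.05),W[240,422],.04),("g2",(.025,.05),W[239,467],.04),("e",(.025,.05),W[286,463],.04),("g3",(.025,.05),W[329,472],.04),
  ("tray",(.024,.042),W[305,326],.11),("traylow",(.012,.08),W[305,326],.11),("fh",(.052,.08),W[305,289],.07),("rh",(.052,.08),W[303,365],.07),("bay",(.022,.04),W[310,217],.105),("baysill",(.010,.04),W[310,217],.112),("box",(.02,.045),W[284,527],.12),("btn",(.045,.08),W[188,224],.07)]:
    try:
        R,n_,z,Q=rect(W,zr,(c[0]-r,c[0]+r),(c[1]-r,c[1]+r)); print(n,np.round(R[0],1),np.round(R[1],1),round(R[2],1),n_,z.round(4), Q[:,:2].mean(0).round(4),Q.min(0).round(4),Q.max(0).round(4))
    except Exception as e: print(n,e)
E
```

```text
g1 [ 0.5899 -0.2235  0.0382]
g2 [ 0.5924 -0.3158  0.0377]
e [ 0.4961 -0.3025  0.0396]
g3 [ 0.411  -0.3157  0.0418]
btn [0.6899 0.1791 0.0662]
box [ 0.5038 -0.4454  0.0056]
tray [ 0.4583 -0.0279  0.0216]
bay [0.4485 0.1958 0.002 ]
bench [ 2.708e-01 -1.364e-01  2.000e-04]
bottle [0.6167 0.3868 0.1212]
trayfront [0.4552 0.0448 0.072 ]
trayrear [ 0.4597 -0.1023  0.0686]
g1 [ 593.4 -228.4] [21.2 21.2] 66.3 111 0.0391 [ 0.5932 -0.2282] [ 0.5827 -0.2401  0.0251] [ 0.6043 -0.2176  0.0442]
g2 [ 595.9 -323. ] [21.3 21.5] 56.4 116 0.0392 [ 0.5953 -0.3221] [ 0.5849 -0.3348  0.0252] [ 0.6067 -0.3123  0.0451]
e [ 498.2 -310.7] [21.4 20.3] 89.3 113 0.0393 [ 0.4984 -0.3096] [ 0.4881 -0.3213  0.0259] [ 0.5084 -0.2999  0.0461]
g3 [ 411.9 -322.4] [21.8 20.6] 54.7 122 0.039 [ 0.412  -0.3212] [ 0.4013 -0.3336  0.0252] [ 0.4228 -0.311   0.0448]
tray [458.3 -27.9] [156.2 156.1] 2.9 473 0.0326 [ 0.4612 -0.0293] [ 0.3769 -0.1092  0.024 ] [0.5392 0.0535 0.0381]
traylow [458.3 -27.7] [156.2 160.1] 2.9 1498 0.035 [ 0.4607 -0.0285] [ 0.3769 -0.1099  0.0121] [0.5392 0.0535 0.0763]
fh [455.1  46.2] [106.6  12.1] 2.8 338 0.07 [0.4538 0.0459] [0.402  0.0386 0.0622] [0.5083 0.0535 0.0762]
rh [ 461.5 -101.6] [106.8  12.2] 2.8 334 0.0697 [ 0.4611 -0.1013] [ 0.4081 -0.1099  0.0637] [ 0.5148 -0.0933  0.0763]
bay [449.1 192.7] [196.3 200.9] 3.5 1887 0.0312 [0.4475 0.2236] [0.3453 0.0908 0.0221] [0.5531 0.2978 0.0381]
baysill [449.1 192.7] [196.3 200.9] 3.5 2871 0.0297 [0.4501 0.194 ] [0.3453 0.087  0.01  ] [0.5531 0.2978 0.0381]
box [ 503.4 -407.6] [235.4 164.2] 0.1 967 0.0293 [ 0.5046 -0.4299] [ 0.3856 -0.4898  0.02  ] [ 0.621  -0.3254  0.0448]
btn [689.6 179.8] [88.7 68.3] 89.5 1070 0.0493 [0.6881 0.1798] [0.6553 0.1354 0.045 ] [0.7237 0.2244 0.0739]
```

```bash
cat >> h.py <<'E'
def q(psi): return np.array([np.cos(psi/2),np.sin(psi/2),0,0])
def yawq(y):  # choose tool yaw (mod pi) keeping the last joint near zero
    return q(y)
def hubs(W,xr=(.3,.75),yr=(-.39,-.15),z0=.025,z1=.052):
    k=(W[...,2]>z0)&(W[...,2]<z1)&(W[...,0]>xr[0])&(W[...,0]<xr[1])&(W[...,1]>yr[0])&(W[...,1]<yr[1])
    n,l,s,_=cv2.connectedComponentsWithStats(k.astype(np.uint8)); out=[]
    for i in range(1,n):
        Q=W[l==i]
        if 50<len(Q)<250:
            r=cv2.minAreaRect((Q[:,:2]*1000).astype(np.float32))
            if max(r[1])<32 and min(r[1])>14: out.append(np.array([r[0][0]/1000,r[0][1]/1000,np.median(Q[:,2])]))
    return out
def near(L,p): return min(L,key=lambda h:np.hypot(*(h[:2]-p[:2])))
def tray(W,c,r=.12):
    """centre and yaw of tray from wall-top points and handle bars, around c"""
    R,n,z,Q=rect(W,(.024,.042),(c[0]-.1,c[0]+.1),(c[1]-.1,c[1]+.1))
    _,_,_,H=rect(W,(.056,.08),(c[0]-.08,c[0]+.08),(c[1]-r,c[1]+r))
    f=np.array(cv2.minAreaRect((H[H[:,1]>c[1]][:,:2]*1000).astype(np.float32))[0])/1000
    b=np.array(cv2.minAreaRect((H[H[:,1]<c[1]][:,:2]*1000).astype(np.float32))[0])/1000
    return (f+b)/2,np.arctan2(*(f-b)[::-1]),np.array(R[0])/1000,R[1],f,b
def st(t=""):
    s=read_state(); print(t,"t=%.1f"%s["time_s"],"w=%.4f"%s["grip_width"],"f=%.1f"%s["grip_force"],s["eef_pos"].round(4),s["contact_force"].round(1),"j6=%.2f"%s["joint_positions"][5]); return s
E
python3 - <<'E'
from h import *
W=np.load("W.npy")
print("mat",[W[v,u,2].round(4) for u,v in((430,300),(415,330),(445,225),(440,350))])
print(hubs(W)); print(tray(W,(.458,-.028)))
R,n,z,Q=rect(W,(.02,.045),(.35,.65),(-.56,-.375)); print("box",R,Q.min(0),Q.max(0))
R,n,z,Q=rect(W,(.058,.08),(.65,.73),(.13,.23)); print("btn",R,z)
s=read_state()
for y in (1.62,-1.52):
  for P in((.593,-.228,.14),(.412,-.322,.03),(.5,-.445,.05),(.42,-.07,.03)): 
    j=solve_ik(P,q(y)); print(y,P,None if j is None else np.round(j,2))
E
```

```text
mat [np.float64(0.0027), np.float64(0.0055), np.float64(0.0042), np.float64(0.002)]
[array([ 0.59344666, -0.22844125,  0.03909186]), array([ 0.59585925, -0.32304495,  0.03920278]), array([ 0.49820251, -0.31065472,  0.03931551]), array([ 0.41189041, -0.32241202,  0.03901954])]
(array([ 0.45831541, -0.02772486]), np.float64(1.6140385001413688), array([ 0.45834351, -0.02786379]), (156.1977996826172, 156.13633728027344), array([0.45511719, 0.04618986]), array([ 0.46151364, -0.10163959]))
box ((503.4844665527344, -441.12042236328125), (179.20423889160156, 97.78651428222656), 0.8119800090789795) [ 0.41329204 -0.48979042  0.02000353] [ 0.5927258  -0.39124866  0.03574166]
btn ((688.874755859375, 180.34715270996094), (50.76380920410156, 47.855403900146484), 9.424278259277344) 0.06630300459100744
1.62 (0.593, -0.228, 0.14) [-0.49  0.63  1.34 -0.    1.17 -0.54]
1.62 (0.412, -0.322, 0.03) [-0.81  0.61  1.77 -0.    0.76 -0.86]
1.62 (0.5, -0.445, 0.05) [-0.84  0.79  1.3  -0.    1.05 -0.89]
1.62 (0.42, -0.07, 0.03) [-0.35  0.49  2.04 -0.    0.61 -0.39]
-1.52 (0.593, -0.228, 0.14) [-0.49  0.63  1.34 -0.    1.17  2.6 ]
-1.52 (0.412, -0.322, 0.03) [-0.81  0.61  1.77 -0.    0.76  2.28]
-1.52 (0.5, -0.445, 0.05) [-0.84  0.79  1.3  -0.    1.05  2.25]
-1.52 (0.42, -0.07, 0.03) [-0.35  0.49  2.04 -0.    0.61  2.75]
```

```bash
cat >> h.py <<'E'
ZM=.003
def pick(c,yaw,ZT=.14):
    command_gripper(.05,force=40)
    reach([c[0],c[1],ZT],q(yaw))
    move_straight([c[0],c[1],ZM+.024],q(yaw),speed=.12,max_force=12)
    command_gripper(.0,force=45)
    move_straight([c[0],c[1],ZT],q(yaw),speed=.15)
    s=st("picked"); return s["grip_width"]>.015
def place(c,yaw,zf,ZT=.14):
    reach([c[0],c[1],ZT],q(yaw)); s=st("over")
    if s["grip_width"]<.015: return False
    move_straight([c[0],c[1],zf+.026],q(yaw),speed=.1,max_force=10); st("down")
    command_gripper(.034); move_straight([c[0],c[1],ZT],q(yaw),speed=.15); return True
E
python3 - <<'E'
from h import *
Y=1.614
command_gripper(.05,force=40)
reach([.498,-.311,.14],q(Y)); st()
print(pick((.4982,-.3107),Y), place((.503,-.441),Y,.004))
p,W=cloud("top"); cv2.imwrite("pics/a1.png",p[:,:,::-1]); print(hubs(W),hubs(W,(.4,.6),(-.5,-.38)),tray(W,(.458,-.028))[:2]); st()
E
```

```text
t=3.1 w=0.0500 f=0.0 [ 0.4975 -0.312   0.1404] [ 0.2 -0.4 -0.4] j6=-0.73
picked t=5.9 w=0.0206 f=44.0 [ 0.4977 -0.3103  0.1389] [-0.2 -0.4  0.1] j6=-0.73
over t=6.5 w=0.0206 f=45.5 [ 0.5022 -0.4411  0.1381] [ 0.3 -0.8  0.3] j6=-0.88
down t=7.8 w=0.0204 f=45.8 [ 0.5034 -0.4414  0.0308] [-0.1 -0.4 -0.3] j6=-0.88
True True
[array([ 0.59393127, -0.22840393,  0.03891037]), array([ 0.59621344, -0.32317755,  0.03870556])] [array([ 0.50075351, -0.44022546,  0.03990845])] (array([ 0.45821133, -0.02772217]), np.float64(1.613269725622798))
 t=9.0 w=0.0341 f=0.0 [ 0.5025 -0.4405  0.1386] [-1.   0.5  0.7] j6=-0.88
```

View pics/a1.png

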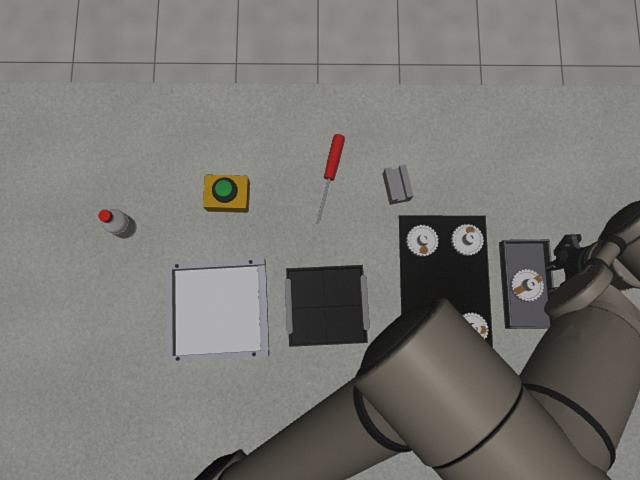

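The reject lies flat in the box at (528,285). Next, the good gears.

```bash
cat >> h.py <<'E'
def cell(T,a,b):
    c,s=np.cos(T[1]),np.sin(T[1]); return T[0]+np.array([c*a-s*b,s*a+c*b])
def load(guess,a,b,T=None):
    p,W=cloud("top"); L=hubs(W); g=near(L,np.array(guess)); print("hub",g)
    if np.hypot(*(g[:2]-guess))>.06: print("far",L); return False
    T=tray(W,(.458,-.028))[:2]; print("tray",T)
    if not pick(g,T[1]): return False
    p,W=cloud("top")
    try: 
        T2=tray(W,(.458,-.028)); print("tray2",T2[0],T2[1],T2[3])
    except Exception as e: print(e)
    c=cell(T,a,b)
    ok=place(c,T[1],.004); return ok
E
python3 - <<'E'
from h import *
if load((.596,-.323),-.038,-.038) and load((.594,-.228),-.038,.038):
    reach([.56,-.0,.25],q(1.614))
    p,W=cloud("top"); print(hubs(W),hubs(W,(.36,.56),(-.12,.06),.03,.052)); cv2.imwrite("pics/a2.png",p[:,:,::-1])
st()
E
```

```text
hub [ 0.59578625 -0.32269165  0.03897237]
tray (array([ 0.45817894, -0.0277984 ]), np.float64(1.6142135844906849))
picked t=12.3 w=0.0201 f=44.0 [ 0.5952 -0.3223  0.1387] [ 0.9  0.6 -0.4] j6=-0.65
tray2 [ 0.48116779 -0.02648936] 1.7661819147388542 (80.07343292236328, 153.82757568359375)
over t=13.5 w=0.0206 f=44.0 [ 0.4987 -0.065   0.1401] [ 0.2  0.4 -1.2] j6=-0.32
down t=14.1 w=0.0207 f=51.0 [ 0.4965 -0.0637  0.087 ] [ 0.  -0.1 -0.7] j6=-0.32
hub [ 0.59408508 -0.23034695  0.03917425]
tray (array([ 0.45070953, -0.02962178]), np.float64(1.4739971286583649))
picked t=18.4 w=0.0205 f=44.0 [ 0.5934 -0.23    0.1388] [ 0.2  0.9 -1.3] j6=-0.39
tray2 [ 0.46613875 -0.02907136] 1.5040295017196563 (156.2190399169922, 154.8125762939453)
over t=19.4 w=0.0203 f=44.0 [ 0.4105 -0.0645  0.1403] [-0.4 -0.4 -1.1] j6=-0.24
down t=20.2 w=0.0202 f=47.8 [ 0.4102 -0.0642  0.0552] [1.  0.5 0.8] j6=-0.24
[array([ 0.41202744, -0.32177393,  0.03892519])] [array([ 0.39652496, -0.09629927,  0.03450853])]
 t=22.1 w=0.0338 f=0.0 [ 5.585e-01 -4.000e-04  2.481e-01] [ 0.1  0.2 -0.1] j6=-0.18
```

View pics/a2.png

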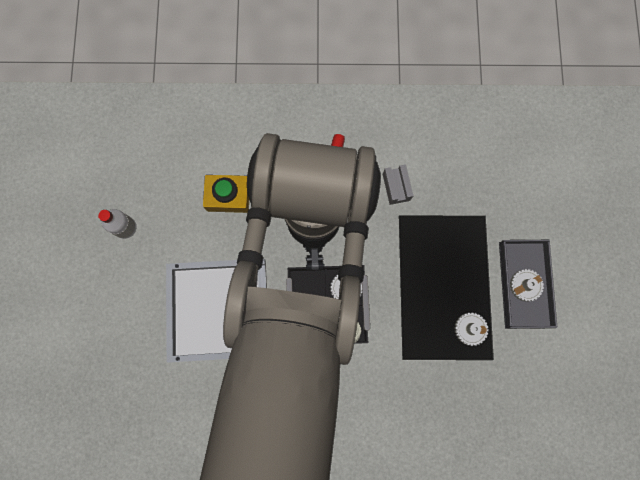

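Run:
```python
from h import *
reach([.35,-.42,.3],q(1.0)); hold(.2)
p,W=cloud("side"); cv2.imwrite("pics/a3.png",p[200:440,150:470,::-1].repeat(2,0).repeat(2,1))
p,W=cloud("top"); cv2.imwrite("pics/a4.png",p[170:400,240:540,::-1].repeat(2,0).repeat(2,1)); np.save("W.npy",W); st()
print(hubs(W),hubs(W,(.36,.56),(-.12,.06),.03,.06),tray(W,(.458,-.028)))
```

```text
t=24.1 w=0.0339 f=0.0 [ 0.3504 -0.4196  0.2999] [-0.4 -0.   0.8] j6=-0.45
[array([ 0.41214432, -0.32244595,  0.03906386])] [array([ 0.49403143, -0.06930927,  0.04056974])] (array([ 0.45971901, -0.02488866]), np.float64(1.6241488837301656), array([ 0.45761813, -0.02979734]), (159.25631713867188, 155.4678955078125), array([0.45603027, 0.0441846 ]), array([ 0.46340775, -0.09396193]))
```

View pics/a4.png

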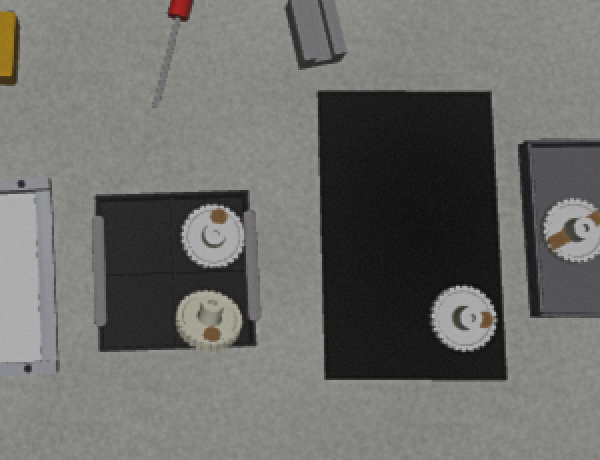

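View pics/a3.png

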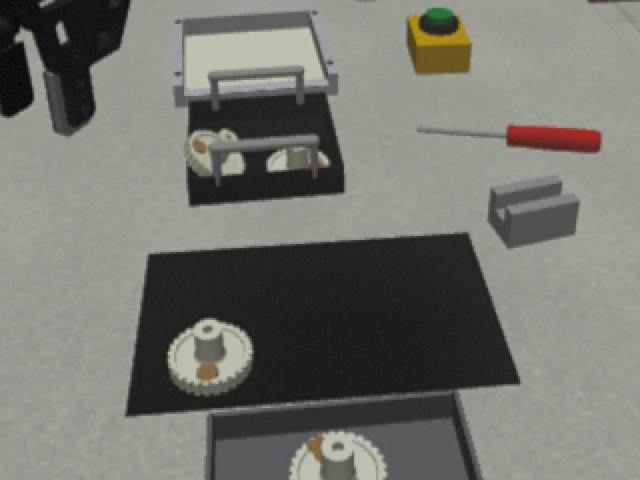

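Gear 2 is seated at about (215,235) in the crop. Gear 1 is at (210,318), tilted on the tray's near side wall, because its placement used an occluded tray reading. I'll regrip it by the hub and place it again.

Run:
```python
from h import *
W=np.load("W.npy")
# tray from clean parts
R,n,z,Q=rect(W,(.056,.08),(.35,.56),(.0,.08)); print("fh",R)
for y0 in (-.06,-.02,.02):
  _,_,_,Q=rect(W,(.02,.042),(.5,.56),(y0-.01,y0+.01)); print("far wall x",Q[:,0].max())
R,n,z,Q=rect(W,(.010,.09),(.36,.455),(-.105,-.02)); print(n)
# gear pixels: print height map at 4 mm
H=np.full((24,22),0)
for x,y,zz in Q: 
  i,j=int((x-.36)/.004),int((y+.105)/.004); H[min(i,23),min(j,21)]=max(H[min(i,23),min(j,21)],int(zz*1000))
for i in range(23,-1,-1): print("%.3f"%(.36+.004*i),' '.join("%2d"%h for h in H[i]))
```

```text
fh ((456.0302734375, 44.184600830078125), (104.56322479248047, 12.034668922424316), 2.095930576324463)
far wall x 0.5368906012507682
far wall x 0.5367408795098842
far wall x 0.5346751715938381
1008
0.452 69 69  0  0  0  0  0  0  0  0  0  0  0  0  0  0  0  0 22 22  0  0
0.448 72 71 10  0  0  0  0  0  0  0  0  0  0  0  0  0  0  0 23 18  0  0
0.444 72 71  0  0  0  0  0  0  0  0  0  0  0  0  0  0  0  0 25 15  0  0
0.440 72 69  0  0  0  0  0  0  0  0  0  0 10 10  0 11  0  0 22  0  0  0
0.436 72 70  0  0  0  0  0 11 18 17 14 17 17 18 16  0  0  0 21  0  0  0
0.432 72 73  0  0  0 16 18 18 44 46 47 46 21 20 22 24  0  0 25 10  0  0
0.428 71 69  0  0 18 19 22 49 51 49 49 51 49 24 22 25 24  0 21  0  0  0
0.424 73 70  0 20 22 20 19 54 52 50 52 53 53 24 24 24 29 25 23 10  0  0
0.420 73 71 22 25 25 21 19 55 56 55 54 56 52 26 28 29 30 30 25  0  0  0
0.416 71 67 25 27 26 27 27 56 58 59 58 56 52 31 32 30 33 32 31  0 10  0
0.412 73 73 31 30 28 25 28 51 55 57 55 52 49 34 35 34 36 35 35  0  0  0
0.408 72 66 34 30 33 31 34 37 43 48 50 47 41 33 38 39 41 39 34  0  0  0
0.404  0  0 34 36 36 35 34 36 39 43 44 43 38 38 37 38 39 42 35  0  0  0
0.400  0  0 34 36 36 33 37 39 39 40 42 44 40 44 42 41 42 40 29  0  0  0
0.396  0  0 30 42 42 41 40 40 46 46 47 45 41 43 43 46 48 42 26  0  0  0
0.392  0  0 32 41 42 43 42 41 48 47 49 48 46 48 47 47 47 37 18  0  0  0
0.388  0  0  0 27 40 45 48 48 47 50 52 50 49 49 51 48 36 21 21  0  0  0
0.384 34 34 37 35 33 41 46 50 49 51 52 51 50 51 46 43 33 36 25 13  0  0
0.380  0  0  0 31 35 36 44 46 48 47 47 48 43 45 35 32 35 35 35 33 37  0
0.376  0  0  0  0  0  0  0  0 39 43 38 43  0  0  0  0  0  0  0  0  0  0
0.372  0  0  0  0  0  0  0  0  0  0  0  0  0  0  0  0  0  0  0  0  0  0
0.368  0  0  0  0  0  0  0  0  0  0  0  0  0  0  0  0  0  0  0  0  0  0
0.364  0  0  0  0  0  0  0  0  0  0  0  0  0  0  0  0  0  0  0  0  0  0
0.360  0  0  0  0  0  0  0  0  0  0  0  0  0  0  0  0  0  0  0  0  0  0
```

Run:
```python
from h import *
command_gripper(0)
reach([.394,-.065,.15],q(0)); st()
print(move_straight([.394,-.065,.062],q(0),speed=.1,max_force=8)); st()
print(move_straight([.412,-.065,.062],q(0),speed=.04,max_force=15)); st()
move_straight([.412,-.065,.15],q(0))
reach([.35,-.42,.3],q(1.0)); hold(.3)
p,W=cloud("side"); cv2.imwrite("pics/b3.png",p[200:440,150:470,::-1].repeat(2,0).repeat(2,1))
p,W=cloud("top"); cv2.imwrite("pics/b4.png",p[170:400,240:540,::-1].repeat(2,0).repeat(2,1)); np.save("W.npy",W); st()
print(hubs(W),hubs(W,(.36,.56),(-.12,.06),.03,.06),tray(W,(.458,-.028)))
```

```text
t=26.0 w=0.0002 f=0.0 [ 0.3947 -0.0656  0.1504] [0.2 0.1 0.4] j6=1.21
False
 t=27.0 w=-0.0002 f=0.0 [ 0.3943 -0.0652  0.0624] [-0.1 -1.5 -0.7] j6=1.21
False
 t=27.6 w=-0.0000 f=4.1 [ 0.4134 -0.0653  0.0629] [-1.5 -0.5 10.2] j6=1.23
 t=30.2 w=-0.0002 f=0.0 [ 0.3502 -0.4197  0.3   ] [-1.   0.1  0.7] j6=-0.45
[array([ 0.4120184 , -0.32224088,  0.03894027])] [array([ 0.49395956, -0.06936682,  0.04078221])] (array([ 0.45883659, -0.02011746]), np.float64(1.6135228993783572), array([ 0.45787637, -0.02993839]), (159.60374450683594, 155.20021057128906), array([0.4560834 , 0.04428072]), array([ 0.46158978, -0.08451564]))
```

View pics/b4.png

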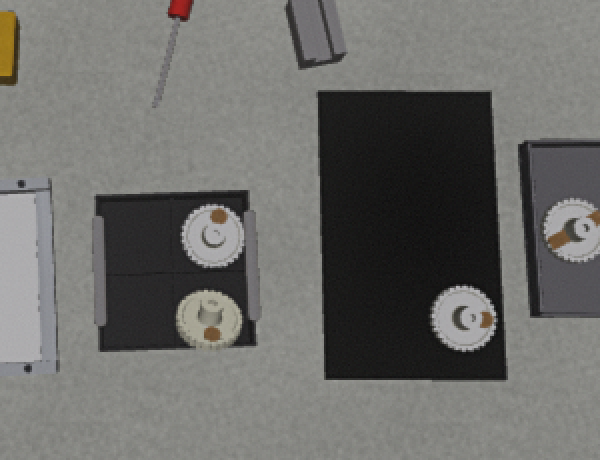

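The gear is still tilted at (210,318) in the crop; the push didn't slide it off the wall. I'll fit its disc plane and regrip the hub along its own axis, closing along y.

```bash
cat > g.py <<'E'
from h import *
from scipy.spatial.transform import Rotation as Ro
def gearfit(W,xr=(.375,.44),yr=(-.1,-.03)):
    _,_,_,Q=rect(W,(.012,.062),xr,yr)
    rng=np.random.default_rng(0); best=None
    for _ in range(600):
        a=Q[rng.choice(len(Q),3,False)]; n=np.cross(a[1]-a[0],a[2]-a[0]); l=np.linalg.norm(n)
        if l<2e-4: continue
        n/=l; n*=np.sign(n[2])
        if n[2]<.6: continue
        m=abs((Q-a[0])@n)<.002
        if best is None or m.sum()>best[0]: best=(m.sum(),m)
    P=Q[best[1]]; c=P.mean(0); n=np.linalg.svd(P-c)[2][2]; n*=np.sign(n[2])
    h=(Q-c)@n; top=Q[(h>.02)&(h<.028)]
    t=top.mean(0); B=t-((t-c)@n)*n   # hub axis meets disc top
    return B,n,len(top),len(P)
def toolR(n,yc=np.array([0,1.,0])):  # tool z=-n, closing axis y ~ yc
    z=-n; y=yc-(yc@z)*z; y/=np.linalg.norm(y); return Ro.from_matrix(np.column_stack([np.cross(y,z),y,z])).as_quat()
E
python3 - <<'E'
from g import *
W=np.load("W.npy"); B,n,a,b=gearfit(W); print(B,n,a,b,np.degrees(np.arccos(n[2])))
for yc in ([0,1.,0],[0,-1.,0]):
  Q=toolR(n,np.array(yc))
  for h in(.013,.06): print(solve_ik(B+n*h,Q))
E
```

```text
[ 0.41019574 -0.06392457  0.0323531 ] [ 0.58029954 -0.0771702   0.81073868] 90 398 35.83183468947633
[-0.2754228   0.77381464  1.56358503 -0.08454699  1.42521492 -1.78228463]
[-0.26911344  0.75544321  1.45954848 -0.08000243  1.54760366 -1.78756944]
[-0.2754228   0.77381464  1.56358503 -0.08454699  1.42521492  1.35930803]
[-0.26911344  0.75544321  1.45954848 -0.08000243  1.54760366  1.35402321]
```

Run:
```python
from g import *
W=np.load("W.npy"); B,n,a,b=gearfit(W); Q=toolR(n,np.array([0,-1.,0])); B=B+[0,.001,0]
command_gripper(.028,force=45)
reach(B+n*.09,Q); st()
print(move_straight(B+n*.014,Q,speed=.08,max_force=10)); s=st()
command_gripper(0,force=45); s=st("grip")
P=s["eef_pos"]
move_straight(P+[0.004,.003,.014],speed=.05); move_straight(P+[0.01,.012,.05],speed=.08); move_straight(P+[.01,.012,.12],speed=.12); st("lift")
p,W=cloud("side"); cv2.imwrite("pics/c3.png",p[100:340,150:470,::-1].repeat(2,0).repeat(2,1))
```

```text
t=32.2 w=0.0281 f=0.0 [ 0.4627 -0.0706  0.1057] [-0.1  0.2 -0.4] j6=1.35
True
 t=33.0 w=0.0276 f=2.2 [ 0.4215 -0.0648  0.0504] [-1.4  0.3  6.2] j6=1.36
grip t=33.2 w=0.0200 f=43.9 [ 0.4218 -0.0651  0.0508] [ 0.4 -1.   8.4] j6=1.36
lift t=35.0 w=0.0198 f=44.0 [ 0.4315 -0.0531  0.1703] [-0.1  0.9 -0.3] j6=1.36
```

View pics/c3.png

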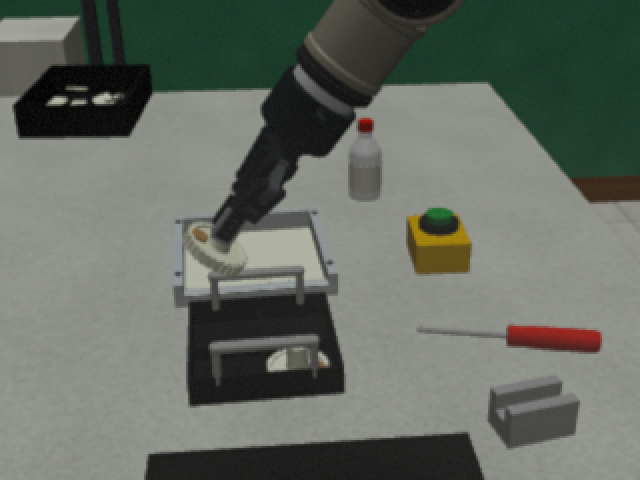

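The gear is held squarely by its hub at (215,250), clear of the tray. I'll set it upright on the mat, then repick it and place it along a path that clears the handle bars.

```bash
cat >> g.py <<'E'
def place2(T,a,b):
    yaw=T[1]; hi=cell(T,a*.031/.038,b); c=cell(T,a,b)
    reach([*hi,.15],q(yaw)); s=st("over")
    if s["grip_width"]<.015: return False
    print(move_straight([*hi,.056],q(yaw),speed=.1,max_force=15)); st("mid")
    move_straight([*c,.050],q(yaw),speed=.05,max_force=15)
    print(move_straight([*c,.0295],q(yaw),speed=.05,max_force=8)); st("down")
    command_gripper(.034); move_straight([*c,.15],q(yaw),speed=.15); return True
def clean(park=True):
    if park: reach([.35,-.42,.3],q(1.0)); hold(.2)
    return cloud("top")
E
python3 - <<'E'
from g import *
reach([.58,-.24,.15],q(0)); st()
print(move_straight([.58,-.24,.029],q(0),speed=.1,max_force=10)); st()
command_gripper(.036); move_straight([.58,-.24,.15])
p,W=clean(); np.save("W.npy",W)
print(hubs(W),hubs(W,(.36,.56),(-.12,.06),.03,.06),tray(W,(.458,-.028)));st()
E
```

```text
t=36.0 w=0.0200 f=44.0 [ 0.5793 -0.2389  0.1492] [-0.1 -0.3  0.3] j6=1.06
True
 t=37.1 w=0.0201 f=46.1 [ 0.5794 -0.2394  0.0352] [-1.4 -0.2  4.9] j6=1.06
[array([ 0.58284399, -0.23977043,  0.03901718]), array([ 0.41205566, -0.32223703,  0.03951096])] [array([ 0.49413065, -0.06944674,  0.04066238])] (array([ 0.45866663, -0.02957792]), np.float64(1.606901312100809), array([ 0.45895721, -0.02956592]), (156.68507385253906, 155.27285766601562), array([0.45599698, 0.04433118]), array([ 0.46133627, -0.10348702]))
 t=39.9 w=0.0361 f=0.0 [ 0.3505 -0.4196  0.2996] [ 0.7 -1.   0.3] j6=-0.45
```

Run:
```python
from g import *
W=np.load("W.npy"); T=tray(W,(.458,-.028))[:2]
ok=pick((.5828,-.2398),T[1]) and place2(T,-.038,.038)
if ok:
    p,W=clean(); print(hubs(W),hubs(W,(.36,.56),(-.12,.06),.03,.06)); T=tray(W,(.458,-.028));print(T)
    g=near(hubs(W),np.array([.412,-.322]))
    if abs(T[3][0]-156)<3 and abs(T[3][1]-156)<3 and len(hubs(W,(.36,.56),(-.12,.06),.03,.06))==2:
        ok=pick(g,T[1]) and place2(T,.038,-.038)
        p,W=clean(); cv2.imwrite("pics/d4.png",p[170:400,140:440,::-1].repeat(2,0).repeat(2,1)); np.save("W.npy",W)
        print(hubs(W),hubs(W,(.36,.56),(-.12,.08),.03,.06)); T=tray(W,(.458,-.028));print(T)
st()
```

```text
picked t=43.8 w=0.0207 f=44.0 [ 0.5822 -0.2395  0.1388] [-0.1  1.3 -1.5] j6=-0.55
over t=44.8 w=0.0204 f=44.0 [ 0.423  -0.0626  0.1501] [ 0.2 -0.4  0.2] j6=-0.36
False
mid t=45.8 w=0.0202 f=44.0 [ 0.4222 -0.0621  0.0563] [ 0.2 -0.1 -0.8] j6=-0.36
True
down t=46.6 w=0.0202 f=44.7 [ 0.4216 -0.0687  0.0289] [-1.1  0.3  6.7] j6=-0.38
[array([ 0.41218079, -0.32186389,  0.03897718])] [array([ 0.49405441, -0.06936577,  0.04083776]), array([ 0.42003738, -0.06897136,  0.04099311])]
(array([ 0.4586902 , -0.02961654]), np.float64(1.6072117816197056), array([ 0.45877304, -0.02969984]), (156.55264282226562, 155.17417907714844), array([0.45600027, 0.04421851]), array([ 0.46138013, -0.10345159]))
picked t=53.0 w=0.0205 f=44.0 [ 0.4117 -0.3214  0.1391] [-0.   0.6 -1. ] j6=-0.85
over t=54.3 w=0.0203 f=44.0 [0.4956 0.0019 0.1498] [ 0.6 -0.7 -0.3] j6=-0.19
False
mid t=55.4 w=0.0205 f=44.0 [0.496  0.0026 0.0565] [-0.5  0.7  0.7] j6=-0.19
True
down t=56.2 w=0.0202 f=44.5 [0.4947 0.0098 0.0288] [-1.8 -0.1  5. ] j6=-0.17
[] [array([ 0.49404785, -0.06945177,  0.04063335]), array([0.49303107, 0.00860333, 0.04075389]), array([ 0.42005069, -0.06883344,  0.04083738])]
(array([ 0.45863826, -0.02957248]), np.float64(1.6081851045980533), array([ 0.45893329, -0.02974245]), (157.01300048828125, 155.02435302734375), array([0.45587326, 0.04434571]), array([ 0.46140326, -0.10349068]))
 t=59.4 w=0.0339 f=0.0 [ 0.3505 -0.4195  0.2999] [-0.3 -0.2 -0.9] j6=-0.45
```

```bash
cat >> g.py <<'E'
BO=np.array([.4547,.1005]); BY=np.radians(93.5)
def bay(x,y=0.): c,s=np.cos(BY),np.sin(BY); return BO+[c*x-s*y,s*x+c*y]
def inbay(p): c,s=np.cos(BY),np.sin(BY); d=np.array(p)-BO; return np.array([c*d[0]+s*d[1],-s*d[0]+c*d[1]])
def wrapq(y): return q(y)
E
python3 - <<'E'
from g import *
W=np.load("W.npy")
R,n,z,Q=rect(W,(.010,.022),(.38,.53),(.08,.125)); print("sill",R,n)
p,W=cloud("top"); T=tray(W,(.458,-.028)); f=T[4]; fb=inbay(f); print(T[0],T[1],fb,inbay(T[5]),hubs(W,(.36,.56),(-.12,.08),.03,.06))
y0=T[1]-np.pi/2; y1=BY-np.pi/2
command_gripper(.03,force=40); reach([*f,.15],q(y0)); print(move_straight([*f,.057],q(y0),speed=.1,max_force=10)); st()
command_gripper(0,force=45); s=st("grip")
fb=inbay(s["eef_pos"][:2]); print(fb)
ga=[(fb[0]-4,0)]
P=lambda x,y,z:[*bay(x,y),z]
move_straight(P(fb[0]-.005,fb[1],.068),q(y0),speed=.04); move_straight(P(fb[0]-.011,fb[1],.080),q(y0),speed=.04); st("lift")
p,W=cloud("side"); cv2.imwrite("pics/e3.png",p[180:360,150:390,::-1].repeat(3,0).repeat(3,1))
E
```

```text
sill ((455.1003112792969, 101.6700210571289), (149.6514129638672, 24.709796905517578), 0.661433219909668) 606
[ 0.45860507 -0.02970016] 1.6084256091737463 [-0.05618456  0.00231433] [-0.20420685  0.00578716] [array([ 0.49399133, -0.0693219 ,  0.04106847]), array([0.49289465, 0.00862056, 0.04098343]), array([ 0.42003964, -0.06898019,  0.04087208])]
False
 t=62.6 w=0.0299 f=0.0 [0.4562 0.0442 0.0575] [0.2 0.2 0.3] j6=1.46
grip t=62.9 w=0.0102 f=43.9 [0.4562 0.0443 0.0577] [0.  0.1 5.4] j6=1.46
[-0.05617949  0.00191163]
lift t=63.8 w=0.0107 f=43.7 [0.457  0.0332 0.0802] [ 0.1  0.5 -5.3] j6=1.44
```

View pics/e3.png

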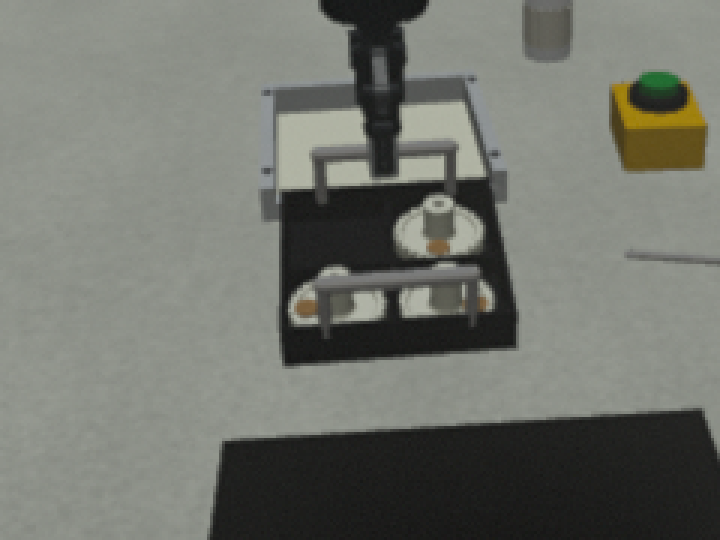

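The front is lifted about 22 mm, with the bar held at (385,150) and all three gears seated. Now I'll carry it forward and set it on the sill.

Run:
```python
from g import *
y1=BY-np.pi/2; P=lambda x,y,z:[*bay(x,y),z]
s=read_state(); b=inbay(s["eef_pos"][:2]); print(b)
move_straight(P(-.011,0.,.0805),q(y1),speed=.05); s=st("fwd")
if s["grip_width"]>.006:
    print(move_straight(P(-.0085,0.,.0700),q(y1),speed=.03,max_force=6)); st("low")
    command_gripper(.03); st("open"); 
    b=read_state()["eef_pos"]; move_straight([b[0],b[1],.16],speed=.12); reach([.35,-.3,.3],q(1.0)); hold(.2)
    p,W=cloud("side"); cv2.imwrite("pics/f3.png",p[180:360,150:390,::-1].repeat(3,0).repeat(3,1))
    p,W=cloud("top"); np.save("W.npy",W)
    _,_,_,H=rect(W,(.05,.1),(.38,.53),(-.12,.15)); print(len(H))
    c=H[:,1].mean(); 
    for k in(H[:,1]>c,H[:,1]<c):
        r=cv2.minAreaRect((H[k][:,:2]*1000).astype(np.float32)); print(r,inbay(np.array(r[0])/1000),H[k][:,2].max())
```

```text
[-0.06719303  0.00199976]
fwd t=65.1 w=0.0102 f=43.7 [0.4554 0.0893 0.0805] [ 0.3  0.1 -4.6] j6=1.54
True
low t=65.4 w=0.0104 f=44.8 [0.4557 0.0908 0.0737] [ 1.3 -1.   0.4] j6=1.54
open t=65.8 w=0.0300 f=0.0 [0.4546 0.0911 0.0732] [-0.2 -0.5  0.1] j6=1.54
791
((455.92388916015625, 71.63834381103516), (149.49578857421875, 50.876136779785156), 2.848721981048584) [-0.02888254  0.00054036] 0.09169323414758224
((463.5887451171875, -55.478172302246094), (52.123661041259766, 97.36322784423828), 67.84860229492188) [-0.15622989  0.00065007] 0.07641428575225308
```

View pics/f3.png

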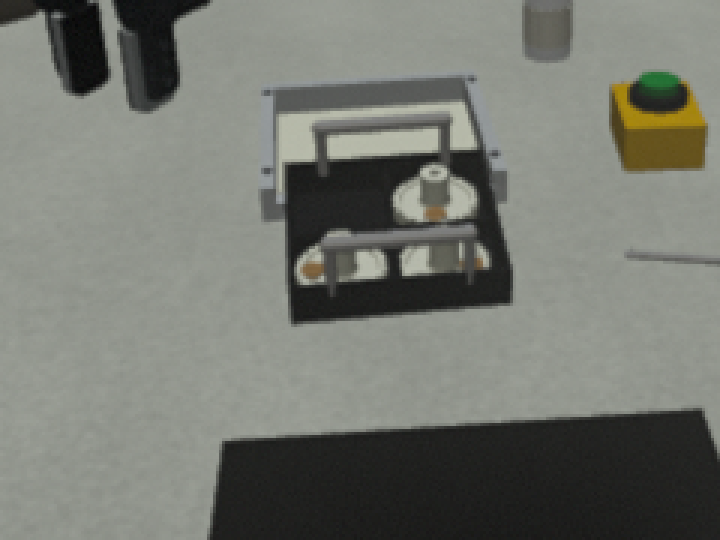

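The front edge rests on the sill between the rails, released. Now I'll measure the bars and push from behind.

```bash
cat >> g.py <<'E'
def bars(W,yf):
    out=[]
    for y,z in((yf,.06),(yf-.147,.055)):
        r,n,zz,H=rect(W,(z,.12),(.38,.54),(y-.022,y+.022)); out.append(np.array([*inbay(np.array(r[0])/1000),zz,n,*r[1]]).round(4))
    return out
E
python3 - <<'E'
from g import *
W=np.load("W.npy"); B=bars(W,.091); print(B)
f,r=B; print("front edge approx bay x",f[0]+.0106,"yaw rel",np.degrees((f[1]-r[1])/.147))
P=lambda x,y,z:[*bay(x,y),z]
command_gripper(.06)
x0=r[0]-.006-.011-.03
reach(P(x0,r[1],.15),q(BY)); move_straight(P(x0,r[1],.046),q(BY),speed=.12,max_force=10); st()
print(move_straight(P(r[0]+.03,r[1]*.5,.046),q(BY),speed=.05,max_force=15)); st("pushed")
p,W=cloud("side"); cv2.imwrite("pics/g3.png",p[180:360,150:390,::-1].repeat(3,0).repeat(3,1))
E
```

```text
[array([-1.010000e-02,  6.000000e-04,  8.600000e-02,  3.500000e+02,
        1.060834e+02,  1.200940e+01]), array([-1.572000e-01,  3.000000e-04,  6.980000e-02,  3.320000e+02,
        1.047982e+02,  1.189000e+01])]
front edge approx bay x 0.0005000000000000004 yaw rel 0.11693016227159657
 t=71.0 w=0.0604 f=0.0 [ 0.4673 -0.1037  0.0466] [ 0.9 -0.2 -0.7] j6=-0.44
False
pushed t=72.7 w=0.0601 f=2.2 [ 0.4625 -0.0266  0.0461] [ 0.1 -5.   0.3] j6=-0.28
```

View pics/g3.png

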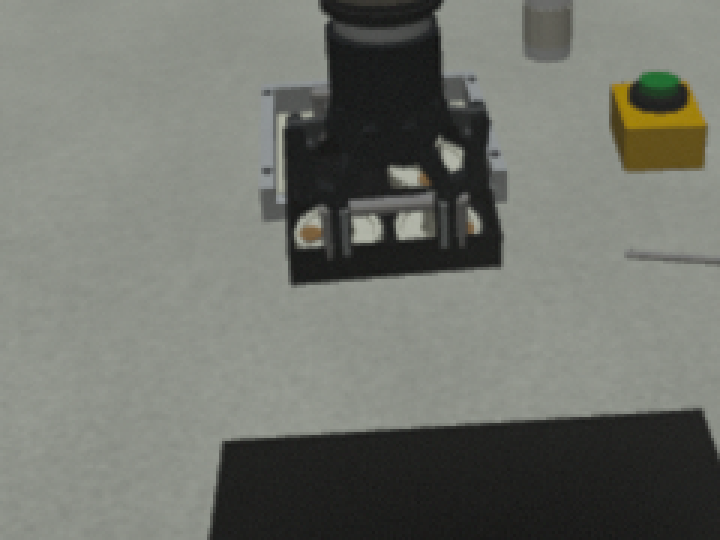

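The push works and the tray stays straight between the rails at (395,190). Continuing.

Run:
```python
from g import *
P=lambda x,y,z:[*bay(x,y),z]
for x in(-.08,-.04,-.012,.002):
    r=move_straight(P(x,0,.046),q(BY),speed=.045,max_force=20); s=st("x=%.3f %s"%(x,r))
    if r: break
hold(.3); b=inbay(read_state()["eef_pos"][:2]); print(b)
move_straight(P(b[0]-.03,0,.046),speed=.1); move_straight(P(b[0]-.03,0,.18),speed=.15); reach([.35,-.3,.3],q(1.0)); hold(.2)
p,W=cloud("side"); cv2.imwrite("pics/h3.png",p[180:360,150:390,::-1].repeat(3,0).repeat(3,1))
p,W=cloud("top"); np.save("W.npy",W); cv2.imwrite("pics/h4.png",p[:,:,::-1])
for z0 in (.19+.0,): print(bars(W,.100+b[0]+.017+.148)); print(hubs(W,(.36,.56),(.08,.3),.035,.056))
st()
```

```text
x=-0.080 True t=73.6 w=0.0600 f=0.0 [0.4615 0.0126 0.0472] [-0.2 -0.4 -0.4] j6=-0.20
[-0.08899517 -0.00157932]
[array([ 9.580000e-02, -4.000000e-04,  7.360000e-02,  1.930000e+02,
        1.032053e+02,  8.144200e+00]), array([-5.480000e-02, -1.800000e-03,  6.150000e-02,  3.210000e+02,
        1.538418e+02,  1.174030e+01])]
[array([0.48773514, 0.1591199 , 0.04969863])]
 t=77.0 w=0.0598 f=0.0 [ 0.3504 -0.2994  0.2998] [-0.3 -0.4  1. ] j6=-0.30
```

View pics/h3.png

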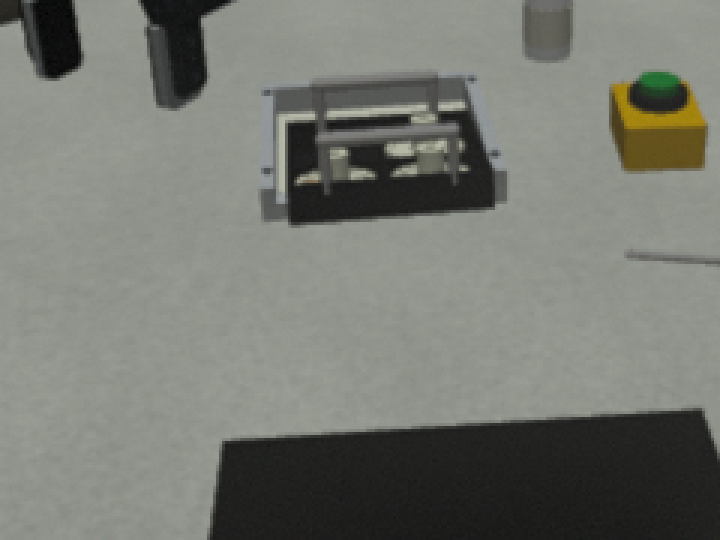

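The tray has tipped over the sill, nose down, and is square between the rails. I'll keep pushing.

Run:
```python
from g import *
P=lambda x,y,z:[*bay(x,y),z]
reach(P(-.12,0,.15),q(BY)); move_straight(P(-.12,0,.046),q(BY),speed=.12,max_force=10)
for x in(-.06,-.03,-.008,.002):
    r=move_straight(P(x,0,.046),q(BY),speed=.045,max_force=25); s=st("x=%.3f %s"%(x,r))
    if r: break
hold(.3); b=inbay(read_state()["eef_pos"][:2]); print(b)
move_straight(P(b[0]-.03,0,.046),speed=.1); move_straight(P(b[0]-.03,0,.18),speed=.15); reach([.35,-.3,.3],q(1.0)); hold(.2)
p,W=cloud("side"); cv2.imwrite("pics/i3.png",p[180:360,150:390,::-1].repeat(3,0).repeat(3,1))
p,W=cloud("top"); np.save("W.npy",W)
print(bars(W,.100+b[0]+.017+.148)); print(hubs(W,(.36,.56),(.08,.3),.035,.056))
st()
```

```text
x=-0.060 False t=80.7 w=0.0603 f=0.1 [0.4584 0.0406 0.046 ] [ 0.3 -0.  -0.9] j6=-0.14
x=-0.030 False t=81.5 w=0.0601 f=0.0 [0.4566 0.0708 0.0461] [ 0.5 -0.1  0.3] j6=-0.07
x=-0.008 False t=82.2 w=0.0602 f=0.0 [0.4551 0.0929 0.046 ] [ 0.5 -1.   0.1] j6=-0.03
x=0.002 False t=82.6 w=0.0601 f=0.0 [0.4545 0.1029 0.046 ] [-0.2 -0.4  0.4] j6=-0.00
[1.97484489e-03 3.14611427e-07]
[array([ 1.666000e-01, -1.900000e-03,  7.400000e-02,  3.350000e+02,
        1.054416e+02,  1.142060e+01]), array([ 1.900000e-02, -1.000000e-03,  7.380000e-02,  3.440000e+02,
        1.057369e+02,  1.222170e+01])]
[array([0.48636813, 0.1570276 , 0.04449792]), array([0.48435257, 0.23225281, 0.04436121]), array([0.41273602, 0.15567963, 0.04445176])]
 t=86.2 w=0.0602 f=0.0 [ 0.3503 -0.2995  0.2999] [ 0.4 -0.4 -0.5] j6=-0.30
```

View pics/i3.png

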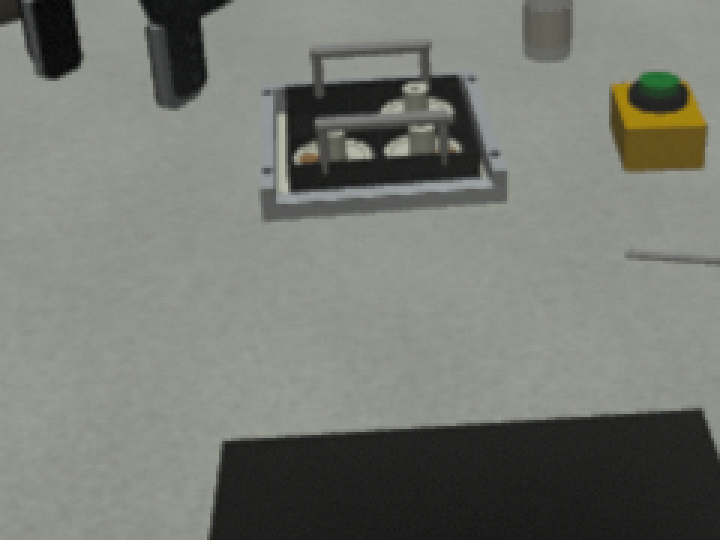

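The tray sits flat in the bay: both bars are at 74 mm and the three hubs at 44 mm. Now the button.

Run:
```python
from g import *
p,W=cloud("top"); P=p.astype(int); m=(P[...,1]>P[...,0]+40)&(P[...,1]>P[...,2]+20)&(W[...,0]>.65)&(W[...,0]<.73)&(W[...,1]>.13)&(W[...,1]<.23)
G=W[m]; r=cv2.minAreaRect((G[:,:2]*1000).astype(np.float32)); z=np.percentile(G[:,2],[10,50,90]); print(r,z)
c=np.array(r[0])/1000
print("box",hubs(W,(.4,.6),(-.5,-.38)),"mat",hubs(W))
command_gripper(0); reach([*c,.16],q(1.2))
h=move_straight([*c,.055],q(1.2),speed=.05,max_force=25); s=st("press %s"%h); hold(.3); st()
p2,_=cloud("side"); 
move_straight([*c,.16],q(1.2),speed=.12); reach([.35,-.3,.3],q(1.0)); hold(.2)
p,W=cloud("top"); cv2.imwrite("pics/z.png",p[:,:,::-1]); print(bars(W,.265),hubs(W,(.36,.56),(.08,.3),.035,.056)); st()
```

```text
((690.3046875, 181.12307739257812), (32.77515411376953, 31.755578994750977), 89.12532806396484) [0.0652935  0.06790936 0.07020946]
box [array([ 0.50120535, -0.4410415 ,  0.03951524])] mat []
press True t=90.6 w=0.0000 f=2.4 [0.6903 0.1811 0.0721] [-2.1  0.2  5.7] j6=0.52
 t=90.9 w=0.0002 f=3.9 [0.6903 0.1811 0.0721] [-2.2 -0.8  8.1] j6=0.52
[array([ 1.665000e-01, -2.000000e-03,  7.410000e-02,  3.360000e+02,
        1.058982e+02,  1.143110e+01]), array([ 1.920000e-02, -1.100000e-03,  7.380000e-02,  3.410000e+02,
        1.059575e+02,  1.230700e+01])] [array([0.48613605, 0.15752489, 0.04416059]), array([0.48389819, 0.23271513, 0.04405009]), array([0.41262875, 0.15568356, 0.04442889])]
 t=94.2 w=0.0000 f=0.0 [ 0.3503 -0.2998  0.2998] [-0.3  0.1  0.4] j6=-0.30
```

View pics/z.png

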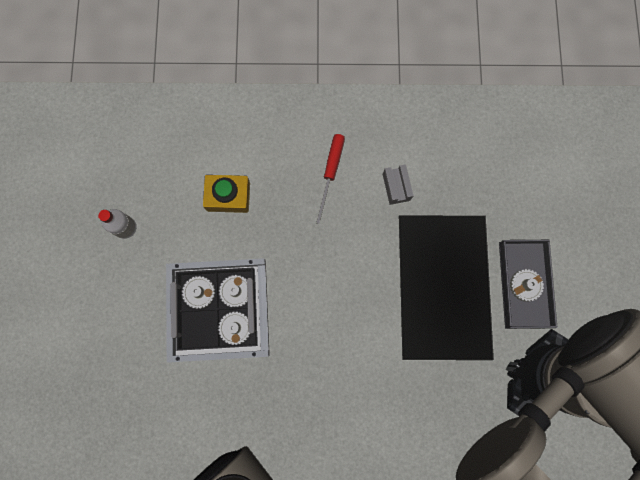

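Everything is in place. The static press force was only 8 N, so I'll press again in small steps to be sure it bottoms out.

Run:
```python
from g import *
c=[.6903,.1811]
reach([*c,.12],q(1.2)); move_straight([*c,.082],q(1.2),speed=.05,max_force=25)
z=.080
while z>.066:
    move_straight([*c,z],q(1.2),speed=.02,max_force=35); hold(.15); s=read_state(); print(round(z,4),s["eef_pos"][2].round(4),s["contact_force"][2].round(1))
    if s["contact_force"][2]>20: break
    z-=.001
hold(.3); move_straight([*c,.16],q(1.2),speed=.12); reach([.35,-.3,.3],q(1.0)); hold(.5)
p,W=cloud("top"); print(bars(W,.265),len(hubs(W,(.36,.56),(.08,.3),.035,.056))); st()
```

```text
0.08 0.0801 1.2
0.079 0.079 -0.2
0.078 0.0781 0.8
0.077 0.0772 2.7
0.076 0.0761 2.6
0.075 0.0751 2.8
0.074 0.0741 2.4
0.073 0.0731 4.8
0.072 0.0721 4.7
0.071 0.072 9.9
0.07 0.0719 13.6
0.069 0.0719 18.3
0.068 0.0718 22.9
[array([ 1.664000e-01, -1.900000e-03,  7.430000e-02,  3.340000e+02,
        1.054802e+02,  1.115450e+01]), array([ 1.920000e-02, -1.000000e-03,  7.390000e-02,  3.430000e+02,
        1.057787e+02,  1.216720e+01])] 3
 t=106.5 w=0.0004 f=0.0 [ 0.35 -0.3   0.3 ] [0.2 0.4 0.6] j6=-0.30
```

The button bottomed out at 23 N, after about 6 mm of travel. Handing in.

```bash
python3 -c "
from workcell import *
print(finish_job())"
```

```text
the job is handed in; nothing more can be done
None
```

The job is handed in (no verdict came back): three good gears sit flat in the tray, which is docked flat in the bay; the one reject is in the grey box; and the call button was pressed to its stop. One gear first landed tilted on the tray wall and had to be reseated before docking.

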